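# Load a slide rack into the indexing carousel and send it on

## Task

Push the slide carousel round by its upright pegs, counter-clockwise seen from above, until its empty cradle clicks in at the front, at the pointer. Then take the slide rack off the sloping drain rest and lower it gently (the slides are glass) into that cradle, upright with both ends of its axle at the bottom of the slots. Let go of the rack and push the carousel on one more click the same way, so that the loaded rack stops in front of the air nozzle; leave the jar, the bottle and the carton where they are.

Things in the scene. Friction and masses are not known exactly. Their poses are not given: they have to be found in the camera images.
- carousel (a joint): Carousel angle in rad, growing counter-clockwise seen from above. Clicks at 0, 1.571 and 3.142: it needs 4 to 8 N at a peg and, pushed well past half-way, runs home by itself slowly. Starts at 0 with the empty cradle a quarter turn clockwise of the pointer (left, seen from the robot); at 1.571 it is at the pointer, at 3.142 at the air nozzle. Stops at -0.2 and 3.35.
- carousel_base: Fixed round base under the white disc (330 mm across, top at 52 mm). Origin on the table, on the upright axis. Its -x points at the pointer, a dark bar low at its foot, roughly towards the robot; its -y is where the air nozzle blows. The disc has 4 cradles a quarter turn apart, 120 mm from the axis; three hold fixed-in racks like the loose one (tab tops at 185 mm). 4 push pegs stand half-way between.
- carousel_axis (a point): Point on the carousel's upright axis, 120 mm above the table, at the top of the fixed white column (40 mm across) that carries the dark nozzle. Axes as carousel_base; does not turn with the disc.
- cradle_seat (a point): Middle of the empty cradle, where the axle's centre lies when fully down: 137 mm above the table. Turns with the disc; y points away from the carousel axis, x along the axle, z up. Two aluminium plates 6 mm thick at x = +-40 mm (74 mm free between) with open-topped slots 10 mm wide; flat bottoms 4 mm below this point, straight for 14 mm, then flaring to 28 mm wide at the mouths, 24 mm above it.
- peg_1 (a point): Centre of the top of the peg to push first: upright steel pin 16 mm across, from the disc up to 185 mm above the table, 150 mm from the axis. At the start it stands an eighth of a turn from the pointer, between it and the empty cradle; it moves past the pointer to an eighth of a turn beyond. Nearest things beside it: axle ends 50 mm to each side, at 137 mm height.
- peg_2 (a point): Centre of the top of the peg for the second click, like peg_1 and a quarter turn clockwise of it: after the first click it stands where peg_1 stood at the start.
- slide_rack: The loose rack, about 0.22 kg: grey frame 28 (x) by 62 mm (y), z -72 to 0 mm, holding glass slides; a steel axle 8 mm thick, 100 mm long, through its top along y; above it a grip tab 10 mm thick (x), 62 mm long (y), z 4 to 48 mm. Origin: middle of the axle; z: the rack's own up. At the start it leans 35 degrees in the drain rest. Turned half round it fits just as well.
- rack_tab (a point): Grip point in the middle of the rack's tab, 30 mm above the axle along the rack's z; pinch across the 10 mm thickness (x). Same axes as slide_rack.
- rack_end_a (a point): Tip of the axle at the rack's +y end, on its centre line, 50 mm from the rack's origin.
- rack_end_b (a point): Tip of the axle at the rack's -y end, on its centre line, 50 mm from the rack's origin.
- drain_rest: Fixed sloping rest, foot 130 (x) by 164 mm (y), origin under its middle; left or right of the carousel. The rack lies in it with its axle along y, 95 mm up, its own up along (-0.574, 0, 0.819) here: draw it out that way. A rail 10 mm thick along y at x = 19, height 202 mm, on posts at x = 30, y = +-75 mm, blocks a hand coming straight down: come in along the rack's lean.
- carton: Bystander: brown carton 200 x 110 x 70 mm, origin at the middle of its underside, on the other side of the carousel from the rest. Leave alone.
- jar: Bystander: specimen jar 60 mm across, 75 mm tall, origin under its middle. Leave alone.
- reagent: Bystander: white reagent bottle 66 mm across, 150 mm tall, origin under its middle. Leave alone.
Things that resemble listed ones, but are neither listed nor needed, are in the scene too. Of the things that look like the slide_rack, the largest one is meant.

How it is judged:
By the outcome, as a careful person would: the job done as asked, in the order asked, and still so for the second after the job is handed in, with the robot touching nothing.
It also fails if it takes over 72 s, if anything falls off the work surface, if the arm or the gripper's body presses on something with over 40 N, if the wrist force passes 120 N, or if a joint passes its speed limit or range.

## Robot

A 6-joint arm with a two-finger parallel gripper is mounted at the origin on the work surface. World frame = base frame: x ahead of the robot, y to its left, z up, the work surface at z = 0. Lengths are in m, angles in rad, forces in N, time in s.
With the tool pointing down it reaches from about 0.4 to 0.825 m from the base axis. Payload 7 kg.
Tool frame: the origin (TCP) lies on the mounting face of the last link; the fingertips stand 178 mm ahead of it and the grasp point (between the pads) lies 159 mm ahead of it (ctrl.finger_overhang is the distance from the TCP to the fingertips, in m); z points along the fingers, y is the line along which they close (so a half turn about z gives the same grasp; the last joint's range is limited). The gripper opens to 88 mm and grips with 3 to 60 N. Pads are 19 mm wide; open, the fingers measure 130 mm over their backs; the gripper's body (78 mm by 193 mm) begins 47 mm behind the grasp point.
Start: joints at [-1.013, 0.359, 0.012, 0, -1.224, -0.288], TCP at [0.18, -0.651, 0.405] pointing down, gripper open.
Joint ranges: [-3.07, 3.07], [-1.43, 2.12], [-1.02, 1.25], [-3.03, 1.67], [-3.05, -0], [-3.03, 3.03]. Speed limits (rad/s): [2.39, 2.39, 3.01, 3.14, 3.14, 3.14].

## Interface

Orientations are given as a unit quaternion [w, x, y, z].
In Python, from cell import monitor, grab_frame, job, ctrl gives the robot as it stands.
- The arm moves only by the tool move_arm, never from a script. Its argument "series" is a list of rows, each an object of numbers: "dx", "dy", "dz": the shift along the tool's x, y, z each as a share of 25 mm, from -1 to 1; "wx", "wy", "wz": the turn, a rotation vector about the tool's x, y, z each as a share of 8 degrees, from -1 to 1; "hand": the opening, from 0 (shut) to 1 (fully open). In form: [{"dx": .., "dy": .., "dz": .., "wx": .., "wy": .., "wz": .., "hand": ..}, ...]. A call has 1 to 8 rows; each row shifts and turns the commanded pose from where the row before left it, along the tool's axes as they then stand; what a row does not reach is not made up. A row lasts 1/10 s, in which the tool goes at most 50 mm and 8.59 degrees, less where a joint would pass 70% of its speed; a pose out of reach is approached as far as the arm can. A call with a number of a shift or a turn outside -1 to 1 is refused whole. A call with a gripper value outside its range is refused whole. The fingers move at their own pace and stop on an object; the grip force is fixed at half the most. Time passes only in rows, so rows that do not move let the fingers close. It gives the time, the measured TCP pose, the force, the opening and the grip force at its end, in the units of the state.
- monitor.get_obs(): the state, without advancing time (a new reading comes with each control period).
- grab_frame(name): name is "side" or "top" or "wrist"; returns a dict with "frame" (400x640x3 uint8, blue, green, red), "mtx" (3x3 intrinsics, pixels), "dist_coeffs" ([k1, k2, p1, p2, k3] as OpenCV has them; the pictures are not rectified), "position" and "rotation" of the camera in the world. Camera axes: x right, y down, z forward; pixel columns grow to the right and rows downward; lengths in m; the calibration is good to about 2 mm. A picture is of the moment at which its call begins. There is no depth.
- job.finish_job(): hands the job in; it is judged then, once.
The state is a dict: "clock": time; "qpos": joint angles; "joint_velocities": joint speeds; "effort": joint torques, N m; "position": TCP position; "eef_rot": TCP orientation; "contact_force": force on the tool from outside, world axes, zero at the start; "wrist_torque": the same for the moment, N m; "finger_gap": finger opening in m; "finger_force": force on a finger pad.
Only numpy, scipy, OpenCV 4.12 (cv2) and the standard library are available. Lean on these libraries where they do the work, as an engineer would, in place of code of your own. Each camera call takes 0.05 s, during which the arm holds its last target. There are 200 camera calls.

## Working session

There is one attempt and no reset: what is moved stays moved. The work goes in short steps, Python scripts to look and compute and a tool call to move; the robot and the scene stay as the last step left them, time stands still between calls to the robot, and variables do not carry over. Pictures are saved under pics/ and viewed, at most 10 in all, crops included, and the job is handed in when it is done.

Besides the shell and the picture viewer there is one more tool, called after "Request:" as a command line: name --argument value ..., lists and objects as JSON in quotes. move_arm: Moves the arm, as the interface text tells. Shift numbers are shares of 25 mm and turn numbers shares of 8 degrees, none past 1 either way. Its arguments: {"type":"object","properties":{"series":{"type":"array","items":{"type":"object","properties":{"dx":{"type":"number","minimum":-1,"maximum":1},"dy":{"type":"number","minimum":-1,"maximum":1},"dz":{"type":"number","minimum":-1,"maximum":1},"wx":{"type":"number","minimum":-1,"maximum":1},"wy":{"type":"number","minimum":-1,"maximum":1},"wz":{"type":"number","minimum":-1,"maximum":1},"hand":{"type":"number"}}}}},"required":["series"]}

```bash
mkdir -p pics
cat > h.py <<'E'
import numpy as np, cv2, json
from cell import monitor, grab_frame, job, ctrl
from scipy.spatial.transform import Rotation as R
def snap(n,f=None):
    d=grab_frame(n)
    if f: cv2.imwrite('pics/'+f,d['frame'])
    d['R']=np.array(d['rotation']);
    if d['R'].size==4: d['R']=R.from_quat(np.roll(d['R'].ravel(),-1)).as_matrix()
    return d
def ray(d,px):
    p=cv2.undistortPoints(np.array([[px]],float),np.array(d['mtx']),np.array(d['dist_coeffs']))[0,0]
    v=d['R']@np.array([p[0],p[1],1]); return np.array(d['position']),v/np.linalg.norm(v)
def onz(d,px,z):
    o,v=ray(d,px); return o+v*(z-o[2])/v[2]
def tri(d1,p1,d2,p2):
    o1,v1=ray(d1,p1);o2,v2=ray(d2,p2)
    s=np.linalg.lstsq(np.c_[v1,-v2],o2-o1,rcond=None)[0]
    a=o1+s[0]*v1;b=o2+s[1]*v2; return (a+b)/2,np.linalg.norm(a-b)
def proj(d,P):
    Rm=d['R'].T; t=-Rm@np.array(d['position'])
    return cv2.projectPoints(np.array(P,float).reshape(-1,3),cv2.Rodrigues(Rm)[0],t,np.array(d['mtx']),np.array(d['dist_coeffs']))[0][:,0]
def pose():
    o=monitor.get_obs(); return o,np.array(o['position']),R.from_quat(np.roll(o['eef_rot'],-1))
E
python3 - <<'E'
from h import *
for n in ('top','side'):
    d=snap(n,n+'0.png'); print(n,d['position'],d['R'].round(3).tolist(),np.array(d['mtx']).round(1).tolist())
print(monitor.get_obs())
E
```

```text
top [ 0.44576733 -0.05799503  1.33398251] [[-0.019, -0.999, 0.043], [-1.0, 0.019, -0.003], [0.002, -0.043, -0.999]] [[460.8, 0.0, 329.3], [0.0, 460.8, 196.7], [0.0, 0.0, 1.0]]
side [-0.03017328  0.79782076  0.73597711] [[-0.842, -0.289, 0.455], [-0.539, 0.416, -0.732], [0.022, -0.862, -0.506]] [[431.4, 0.0, 322.2], [0.0, 431.4, 198.3], [0.0, 0.0, 1.0]]
{'clock': 0.1, 'qpos': array([-1.01290355e+00,  3.59355090e-01,  1.11555946e-02, -3.05379338e-04,
       -1.22409755e+00, -2.88102903e-01]), 'joint_velocities': array([ 4.88160424e-04,  7.34642661e-04,  1.31881520e-03,  2.70174958e-03,
       -6.33260390e-05,  7.58671776e-04]), 'effort': array([-2.90150410e-04, -5.84164095e+01,  2.93753690e+01,  7.01548934e+00,
        1.01724706e-02, -7.21189576e-05]), 'position': array([ 0.179865 , -0.6504256,  0.4037932]), 'eef_rot': array([-1.77107855e-04, -1.34434646e-01,  9.90922168e-01,  7.43158672e-04]), 'contact_force': array([-0.60723103, -0.32334954,  0.16187422]), 'wrist_torque': array([ 0.0193964 , -0.03372246,  0.00385178]), 'finger_force': 0.0, 'finger_gap': 0.08752772338387316}
```

View pics/top0.png

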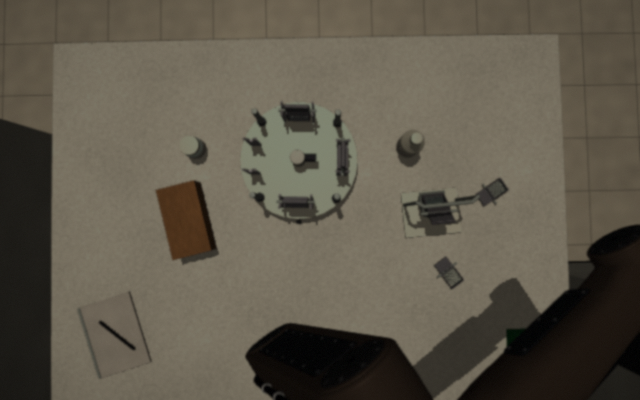

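View pics/side0.png

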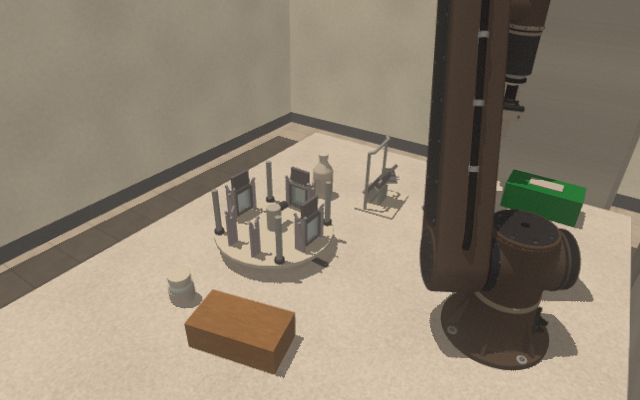

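Top view: the carousel hub is at (298,160), the pointer at (298,220), the empty cradle on the left at (255,160), peg_1 at (258,197) and peg_2 at (258,118). Three things could be taken for the rack: the one in the rest at (435,205), and small ones at (448,272) and (492,192). I choose the one in the rest and check it in a crop.

Run:
```python
from h import *
a=cv2.imread('pics/top0.png');b=cv2.imread('pics/side0.png')
f=lambda i,x,y,w,h,s:cv2.resize(cv2.convertScaleAbs(i[y:y+h,x:x+w],alpha=s),None,fx=800/w,fy=800/w,interpolation=cv2.INTER_CUBIC)
cv2.imwrite('pics/c1.png',f(a,390,170,128,96,2))
cv2.imwrite('pics/c2.png',f(a,232,90,136,102+34,2.)[:,:] if 0 else cv2.resize(f(a,232,90,136,136,2.),(600,600)))
cv2.imwrite('pics/c3.png',f(b,200,130,216,150,1.3))
```

```text
(no output)
```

View pics/c1.png

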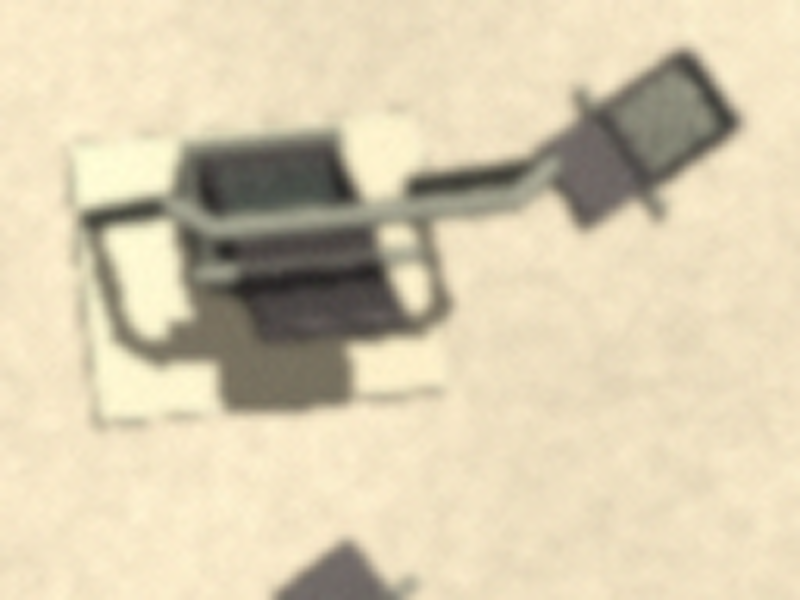

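View pics/c2.png

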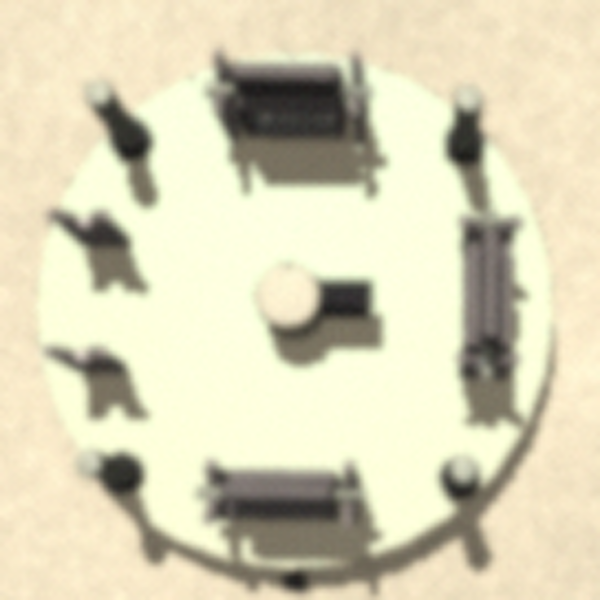

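View pics/c3.png

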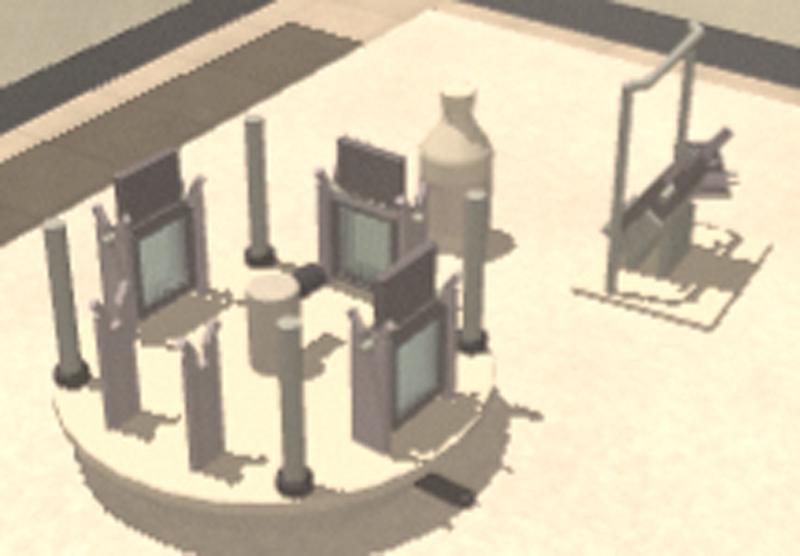

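The crop confirms the rack in the rest: its axle is about 35 px (~100 mm) long against about 22 px for the loose one at (492,192), and its tab leans toward the robot. The peg tops and the column top show clearly.

Run:
```python
from h import *
from scipy.optimize import least_squares
dt=snap('top');ds=snap('side')
c2=lambda p:(232+p[0]/4.412-.4,90+p[1]/4.412-.4); c1=lambda p:(390+p[0]/6.25-.4,170+p[1]/6.25-.4); c3=lambda p:(200+p[0]/3.704-.4,130+p[1]/3.704-.4)
T=[(92,463),(462,470),(467,97),(100,92)];S=[(290,323),(476,195),(255,120),(55,226)]
P=np.array([onz(dt,c2(p),.185) for p in T]);print('pegs top',P[:,:2].round(4).tolist())
for t,s in zip(T,S): print(tri(dt,c2(t),ds,c3(s)), onz(ds,c3(s),.185)[:2])
print('centre',P.mean(0), 'r',np.linalg.norm((P-P.mean(0))[:,:2],axis=1))
print('column',onz(dt,c2((288,295)),.12),'pointer',onz(dt,c2((293,580)),.02))
v=(P-P.mean(0))[:,:2];print('base yaw(deg) of axis -x->pointer', [np.degrees(np.arctan2(*a[::-1]))%360-k for a,k in zip(v,(135,225,315,45))])
for n,p,z in (('axL',(200,272),.095),('axR',(422,252),.095),('tabL',(265,340),.134),('tabR',(420,325),.134),('f1',(70,145),.0),('f2',(95,425),.0),('f3',(442,390),.0),('f4',(412,112),0)): print(n,onz(dt,c1(p),z).round(4))
```

```text
pegs top [[0.5048, 0.1308], [0.4968, -0.0784], [0.7098, -0.0855], [0.7167, 0.1239]]
(array([0.5049991 , 0.13110615, 0.1840958 ]), np.float64(0.0004258264757186283)) [0.50432475 0.13228157]
(array([ 0.4968734 , -0.07832939,  0.18611549]), np.float64(0.0002675688598348927)) [ 0.49806229 -0.08004586]
(array([ 0.70899696, -0.08605871,  0.18474129]), np.float64(0.0019286350371693734)) [ 0.70765132 -0.0859241 ]
(array([0.71721783, 0.12422802, 0.18302037]), np.float64(0.00018121584580253902)) [0.71464281 0.12666432]
centre [0.60700339 0.02269113 0.185     ] r [0.14881422 0.14955242 0.14921496 0.14920699]
column [0.60677089 0.02271623 0.12      ] pointer [0.43517318 0.02911316 0.02      ]
base yaw(deg) of axis -x->pointer [np.float64(-1.6110511525957065), np.float64(-2.4629644094399055), np.float64(-1.480484166389715), np.float64(-2.311185205362179)]
axL [ 0.4507 -0.3085  0.095 ]
axR [ 0.4574 -0.4045  0.095 ]
tabL [ 0.4217 -0.3269  0.134 ]
tabR [ 0.4267 -0.3919  0.134 ]
f1 [ 0.5111 -0.2689  0.    ]
f2 [ 0.3813 -0.2771  0.    ]
f3 [ 0.3943 -0.4384  0.    ]
f4 [ 0.5234 -0.4285  0.    ]
```

Request:
move_arm --series '[{"dz": -0.8,"wz": -1,"hand": 0},{"dz": -0.8,"wz": -1,"hand": 0},{"wz": -1,"hand": 0},{"wz": -1,"hand": 0},{"wz": -1,"hand": 0},{"wz": -1,"hand": 0},{"wz": -1,"hand": 0},{"wz": -1,"hand": 0}]'

```text
validation failed for argument at $.se...
```

Request:
move_arm --series '[{"wz": -1,"hand": 0},{"hand": 0}]'

```text
validation failed for argument at $.se...
```

```bash
cat >> h.py <<'E'
C=np.array([.607,.0227,0]); B=R.from_euler('z',-2,degrees=True); BM=B.as_matrix()
def base(x,y,z): return C+BM@np.array([x,y,z])
def down(yaw): # tool y at world yaw(deg), z down
    y=np.array([np.cos(np.radians(yaw)),np.sin(np.radians(yaw)),0]);z=np.array([0,0,-1.]);return R.from_matrix(np.c_[np.cross(y,z),y,z])
def to(p,r=None):
    o,q,ro=pose(); s=ro.inv().apply(np.array(p)-q)/.025
    w=np.degrees((ro.inv()*r).as_rotvec())/8 if r is not None else None
    print('shift',s.round(2),'turn',None if w is None else w.round(2))
def st():
    o,q,ro=pose(); print('t',round(o['clock'],2),'p',q.round(4),'q',o['qpos'].round(2),'F',o['contact_force'].round(1),'gap',round(o['finger_gap'],4),'ff',round(float(o['finger_force']),1)); print('yaw y',np.degrees(np.arctan2(*ro.as_matrix()[1::-1,1])).round(2),'z',ro.as_matrix()[:,2].round(3))
E
python3 - <<'E'
from h import *
st(); to([.5,-.3,.445],down(178)); to(base(-106,136,0)*0+base(-.106,.136,.445)); to(base(-.106,.136,.333))
E
```

```text
t 0.2 p [ 0.1799 -0.6505  0.4041] q [-1.01  0.36  0.01 -0.   -1.22 -0.29] F [ 0.4  0.2 -0.6] gap 0.0877 ff 0.0
yaw y 105.45 z [-0.     0.001 -1.   ]
shift [-16.08  10.1   -1.63] turn [ 0.01  0.   -9.07]
shift [-21.23  27.86  -1.61] turn None
shift [-21.23  27.86   2.87] turn None
```

Request:
move_arm --series '[{"dx": 0,"dy": 0,"dz": -0.8,"wx": 0,"wy": 0,"wz": -1,"hand": 0},{"dx": 0,"dy": 0,"dz": -0.8,"wx": 0,"wy": 0,"wz": -1,"hand": 0},{"dx": 0,"dy": 0,"dz": 0,"wx": 0,"wy": 0,"wz": -1,"hand": 0},{"dx": 0,"dy": 0,"dz": 0,"wx": 0,"wy": 0,"wz": -1,"hand": 0},{"dx": 0,"dy": 0,"dz": 0,"wx": 0,"wy": 0,"wz": -1,"hand": 0},{"dx": 0,"dy": 0,"dz": 0,"wx": 0,"wy": 0,"wz": -1,"hand": 0},{"dx": 0,"dy": 0,"dz": 0,"wx": 0,"wy": 0,"wz": -1,"hand": 0},{"dx": 0,"dy": 0,"dz": 0,"wx": 0,"wy": 0,"wz": -1,"hand": 0}]'

```text
clock: 1.0
position: [0.1799, -0.6505, 0.4444]
eef_rot: [0.0, -0.641, 0.767, 0.0]
contact_force: [0.5, 0.3, 0.8]
finger_gap: 0.0294
finger_force: 0.0
```

Request:
move_arm --series '[{"dx": 0,"dy": 0,"dz": 0,"wx": 0,"wy": 0,"wz": -1,"hand": 0},{"dx": 0,"dy": 0,"dz": 0,"wx": 0,"wy": 0,"wz": -0.07,"hand": 0},{"dx": -0.9,"dy": -0.8,"dz": 0,"wx": 0,"wy": 0,"wz": 0,"hand": 0},{"dx": -0.9,"dy": -0.8,"dz": 0,"wx": 0,"wy": 0,"wz": 0,"hand": 0},{"dx": -0.9,"dy": -0.8,"dz": 0,"wx": 0,"wy": 0,"wz": 0,"hand": 0},{"dx": -0.9,"dy": -0.8,"dz": 0,"wx": 0,"wy": 0,"wz": 0,"hand": 0},{"dx": -0.9,"dy": -0.8,"dz": 0,"wx": 0,"wy": 0,"wz": 0,"hand": 0},{"dx": -0.9,"dy": -0.8,"dz": 0,"wx": 0,"wy": 0,"wz": 0,"hand": 0}]'

```text
clock: 1.8
position: [0.3052, -0.5188, 0.4447]
eef_rot: [0.0, -0.693, 0.721, -0.0]
contact_force: [-0.9, -0.5, 1.4]
finger_gap: 0.0006
finger_force: 0.0
```

Request:
move_arm --series '[{"dx": -0.9,"dy": -0.8,"dz": 0,"wx": 0,"wy": 0,"wz": 0,"hand": 0},{"dx": -0.9,"dy": -0.8,"dz": 0,"wx": 0,"wy": 0,"wz": 0,"hand": 0},{"dx": -0.9,"dy": -0.8,"dz": 0,"wx": 0,"wy": 0,"wz": 0,"hand": 0},{"dx": -0.9,"dy": -0.8,"dz": 0,"wx": 0,"wy": 0,"wz": 0,"hand": 0},{"dx": -0.9,"dy": -0.8,"dz": 0,"wx": 0,"wy": 0,"wz": 0,"hand": 0},{"dx": -0.9,"dy": -0.8,"dz": 0,"wx": 0,"wy": 0,"wz": 0,"hand": 0},{"dx": -0.9,"dy": -0.8,"dz": 0,"wx": 0,"wy": 0,"wz": 0,"hand": 0},{"dx": -0.9,"dy": -0.8,"dz": 0,"wx": 0,"wy": 0,"wz": 0,"hand": 0}]'

```text
clock: 2.6
position: [0.4713, -0.3444, 0.4447]
eef_rot: [0.0, -0.693, 0.721, -0.0]
contact_force: [0.6, 0.0, -0.6]
finger_gap: 0.0005
finger_force: 0.0
```

Run:
```python
from h import *
st(); to(base(-.106,.138,.445),down(178)); to(base(-.106,.138,.333))
```

```text
t 2.6 p [ 0.4713 -0.3444  0.4447] q [-0.3   0.19 -0.13 -0.   -1.25  0.26] F [ 0.6  0.  -0.6] gap 0.0005 ff 0.0
yaw y 177.78 z [ 0. -0. -1.]
shift [-2.039e+01 -5.900e-01 -1.000e-02] turn [-0.   -0.   -0.03]
shift [-20.39  -0.59   4.47] turn None
```

Request:
move_arm --series '[{"dx": -1,"dy": -0.1,"dz": 0,"wx": 0,"wy": 0,"wz": 0,"hand": 0},{"dx": -1,"dy": -0.1,"dz": 0,"wx": 0,"wy": 0,"wz": 0,"hand": 0},{"dx": -1,"dy": -0.1,"dz": 0,"wx": 0,"wy": 0,"wz": 0,"hand": 0},{"dx": -1,"dy": -0.1,"dz": 0,"wx": 0,"wy": 0,"wz": 0,"hand": 0},{"dx": -1,"dy": -0.1,"dz": 0,"wx": 0,"wy": 0,"wz": 0,"hand": 0},{"dx": -1,"dy": -0.1,"dz": 0,"wx": 0,"wy": 0,"wz": 0,"hand": 0},{"dx": -1,"dy": 0,"dz": 0,"wx": 0,"wy": 0,"wz": 0,"hand": 0},{"dx": -1,"dy": 0,"dz": 0,"wx": 0,"wy": 0,"wz": 0,"hand": 0}]'

```text
clock: 3.4
position: [0.4924, -0.1451, 0.4447]
eef_rot: [0.0, -0.693, 0.721, 0.0]
contact_force: [0.9, -0.7, -0.5]
finger_gap: 0.0004
finger_force: 0.0
```

Request:
move_arm --series '[{"dx": -1,"dy": 0,"dz": 0,"wx": 0,"wy": 0,"wz": 0,"hand": 0},{"dx": -1,"dy": 0,"dz": 0,"wx": 0,"wy": 0,"wz": 0,"hand": 0},{"dx": -1,"dy": 0,"dz": 0,"wx": 0,"wy": 0,"wz": 0,"hand": 0},{"dx": -1,"dy": 0,"dz": 0,"wx": 0,"wy": 0,"wz": 0,"hand": 0},{"dx": -1,"dy": 0,"dz": 0,"wx": 0,"wy": 0,"wz": 0,"hand": 0},{"dx": -1,"dy": 0,"dz": 0,"wx": 0,"wy": 0,"wz": 0,"hand": 0},{"dx": -1,"dy": 0,"dz": 0,"wx": 0,"wy": 0,"wz": 0,"hand": 0},{"dx": -1,"dy": 0,"dz": 0,"wx": 0,"wy": 0,"wz": 0,"hand": 0}]'

```text
clock: 4.2
position: [0.4992, 0.0548, 0.4448]
eef_rot: [0.0, -0.693, 0.721, -0.0]
contact_force: [0.9, -0.1, 0.2]
finger_gap: 0.0004
finger_force: 0.0
```

Request:
move_arm --series '[{"dx": -1,"dy": 0,"dz": 0,"wx": 0,"wy": 0,"wz": 0,"hand": 0},{"dx": -1,"dy": 0,"dz": 0,"wx": 0,"wy": 0,"wz": 0,"hand": 0},{"dx": -1,"dy": 0,"dz": 0,"wx": 0,"wy": 0,"wz": 0,"hand": 0},{"dx": -1,"dy": 0,"dz": 0,"wx": 0,"wy": 0,"wz": 0,"hand": 0},{"dx": 0,"dy": 0,"dz": 0,"wx": 0,"wy": 0,"wz": 0,"hand": 0}]'

```text
clock: 4.7
position: [0.503, 0.156, 0.4444]
eef_rot: [0.0, -0.694, 0.72, 0.0]
contact_force: [-0.5, -1.2, 0.0]
finger_gap: 0.0007
finger_force: 0.0
```

Run:
```python
from h import *
st(); to(base(-.106,.138,.333),down(178)); snap('wrist','w1.png')
```

```text
t 4.7 p [0.503  0.156  0.4444] q [ 0.67  0.09 -0.25 -0.   -1.23 -0.71] F [-0.5 -1.2  0. ] gap 0.0007 ff 0.0
yaw y 177.9 z [-0.  0. -1.]
shift [-0.34 -0.1   4.46] turn [ 0.    0.   -0.01]
```

View pics/w1.png

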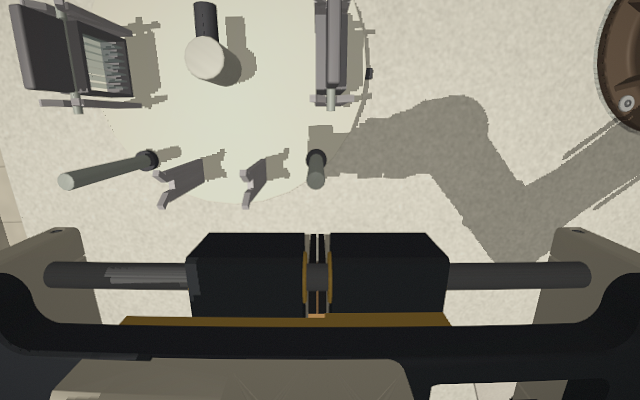

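The wrist view shows peg_1 at (316,185), straight ahead of the closed fingers at (316,270), with open space around it. I descend and push.

Request:
move_arm --series '[{"dx": -0.3,"dy": -0.1,"dz": 0.9,"wx": 0,"wy": 0,"wz": 0,"hand": 0},{"dx": 0,"dy": 0,"dz": 0.9,"wx": 0,"wy": 0,"wz": 0,"hand": 0},{"dx": 0,"dy": 0,"dz": 0.9,"wx": 0,"wy": 0,"wz": 0,"hand": 0},{"dx": 0,"dy": 0,"dz": 0.9,"wx": 0,"wy": 0,"wz": 0,"hand": 0},{"dx": 0,"dy": 0,"dz": 0.8,"wx": 0,"wy": 0,"wz": 0,"hand": 0},{"dx": 0.3,"dy": 0,"dz": 0,"wx": 0,"wy": 0,"wz": 0,"hand": 0},{"dx": 0.3,"dy": 0,"dz": 0,"wx": 0,"wy": 0,"wz": 0,"hand": 0},{"dx": 0.16,"dy": 0.13,"dz": 0,"wx": 0,"wy": 0,"wz": 0,"hand": 0}]'

```text
clock: 5.55
position: [0.4993, 0.1432, 0.3336]
eef_rot: [-0.0, -0.693, 0.721, 0.004]
contact_force: [-16.4, 19.3, -6.2]
finger_gap: 0.001
finger_force: 10.7
```

Request:
move_arm --series '[{"dx": 0.16,"dy": 0.14,"dz": 0,"wx": 0,"wy": 0,"wz": 0,"hand": 0},{"dx": 0.32,"dy": 0.27,"dz": 0,"wx": 0,"wy": 0,"wz": 0,"hand": 0},{"dx": 0.35,"dy": 0.23,"dz": 0,"wx": 0,"wy": 0,"wz": 0,"hand": 0}]'

```text
clock: 5.85
position: [0.4827, 0.123, 0.334]
eef_rot: [0.0, -0.694, 0.72, 0.003]
contact_force: [-13.8, 16.9, -5.8]
finger_gap: 0.0006
finger_force: 8.9
```

Run:
```python
from h import *
st(); o,q,r=pose(); print(BM.T@(q-C))
```

```text
t 5.85 p [0.4827 0.123  0.334 ] q [ 0.64  0.13 -0.47 -0.01 -0.98 -0.68] F [-13.8  16.9  -5.8] gap 0.0006 ff 8.9
yaw y 177.86 z [-0.004  0.005 -1.   ]
[-0.12772323  0.0958686   0.33398296]
```

Request:
move_arm --series '[{"dx": 0.35,"dy": 0.23,"dz": 0,"wx": 0,"wy": 0,"wz": 0,"hand": 0},{"dx": 0.38,"dy": 0.18,"dz": 0,"wx": 0,"wy": 0,"wz": 0,"hand": 0},{"dx": 0.38,"dy": 0.18,"dz": 0,"wx": 0,"wy": 0,"wz": 0,"hand": 0},{"dx": 0.4,"dy": 0.12,"dz": 0,"wx": 0,"wy": 0,"wz": 0,"hand": 0}]'

```text
clock: 6.25
position: [0.4641, 0.0849, 0.3347]
eef_rot: [0.0, -0.694, 0.72, 0.002]
contact_force: [-9.8, 10.0, -2.3]
finger_gap: 0.0006
finger_force: 5.9
```

Request:
move_arm --series '[{"dx": 0.4,"dy": 0.12,"dz": 0,"wx": 0,"wy": 0,"wz": 0,"hand": 0},{"dx": 0.41,"dy": 0.06,"dz": 0,"wx": 0,"wy": 0,"wz": 0,"hand": 0},{"dx": 0.41,"dy": 0.06,"dz": 0,"wx": 0,"wy": 0,"wz": 0,"hand": 0},{"dx": 0.42,"dy": 0.01,"dz": 0,"wx": 0,"wy": 0,"wz": 0,"hand": 0}]'

```text
clock: 6.65
position: [0.4572, 0.0432, 0.3355]
eef_rot: [-0.0, -0.694, 0.72, 0.001]
contact_force: [-2.8, 1.5, -0.4]
finger_gap: -0.0001
finger_force: 1.4
```

Request:
move_arm --series '[{"dx": 0.42,"dy": 0.01,"dz": 0,"wx": 0,"wy": 0,"wz": 0,"hand": 0},{"dx": 0.42,"dy": -0.05,"dz": 0,"wx": 0,"wy": 0,"wz": 0,"hand": 0},{"dx": 0.42,"dy": -0.05,"dz": 0,"wx": 0,"wy": 0,"wz": 0,"hand": 0},{"dx": 0.4,"dy": -0.11,"dz": 0,"wx": 0,"wy": 0,"wz": 0,"hand": 0},{"dx": 0.4,"dy": -0.11,"dz": 0,"wx": 0,"wy": 0,"wz": 0,"hand": 0}]'

```text
clock: 7.15
position: [0.4645, -0.0088, 0.3349]
eef_rot: [-0.0, -0.695, 0.719, -0.0]
contact_force: [-0.4, -0.6, 0.9]
finger_gap: 0.0004
finger_force: 0.0
```

Run:
```python
from h import *
st(); o,q,r=pose(); print(BM.T@(q-C))
```

```text
t 7.15 p [ 0.4645 -0.0088  0.3349] q [ 0.41  0.07 -0.54  0.   -0.96 -0.44] F [-0.4 -0.6  0.9] gap 0.0004 ff 0.0
yaw y 178.02 z [-0.    -0.001 -1.   ]
[-0.14128678 -0.03641637  0.33486675]
```

Request:
move_arm --series '[{"dx": 0,"dy": 0,"dz": -0.9,"wx": 0,"wy": 0,"wz": 0,"hand": 0},{"dx": 0,"dy": 0,"dz": -0.9,"wx": 0,"wy": 0,"wz": 0,"hand": 0},{"dx": 0,"dy": 0,"dz": -0.9,"wx": 0,"wy": 0,"wz": 0,"hand": 0},{"dx": 0,"dy": 0,"dz": -0.9,"wx": 0,"wy": 0,"wz": 0,"hand": 0},{"dx": 0,"dy": 0,"dz": -0.9,"wx": 0,"wy": 0,"wz": 0,"hand": 0},{"dx": 0.8,"dy": 0,"dz": 0,"wx": 0,"wy": 0,"wz": 0,"hand": 0.55},{"dx": 1,"dy": 0,"dz": 0,"wx": 0,"wy": 0,"wz": 0,"hand": 0.55},{"dx": 1,"dy": 0,"dz": 0,"wx": 0,"wy": 0,"wz": 0,"hand": 0.55}]'

```text
clock: 7.95
position: [0.462, -0.0785, 0.4474]
eef_rot: [0.0, -0.695, 0.719, -0.0]
contact_force: [0.5, -0.4, -0.4]
finger_gap: 0.019
finger_force: 0.0
```

Request:
move_arm --series '[{"dx": 1,"dy": 0,"dz": 0,"wx": 0,"wy": 0,"wz": 0,"hand": 0.55},{"dx": 1,"dy": 0,"dz": 0,"wx": 0,"wy": 0,"wz": 0,"hand": 0.55},{"dx": 1,"dy": 0,"dz": 0,"wx": 0,"wy": 0,"wz": 0,"hand": 0.55},{"dx": 1,"dy": 0,"dz": 0,"wx": 0,"wy": 0,"wz": 0,"hand": 0.55},{"dx": 1,"dy": 0,"dz": 0,"wx": 0,"wy": 0,"wz": 0,"hand": 0.55},{"dx": 1,"dy": 0,"dz": 0,"wx": 0,"wy": 0,"wz": 0,"hand": 0.55},{"dx": 0,"dy": 0,"dz": 0,"wx": 0,"wy": 0,"wz": 0,"hand": 0.55}]'

```text
clock: 8.65
position: [0.4566, -0.2299, 0.4467]
eef_rot: [-0.0, -0.694, 0.72, 0.0]
contact_force: [-0.3, -0.1, -0.3]
finger_gap: 0.0484
finger_force: 0.0
```

```bash
cat >> h.py <<'E'
def rackR(yaw,tilt): # tool rotation; tilt deg from vertical
    c,s=np.cos(np.radians(tilt)),np.sin(np.radians(tilt)); ex=np.array([np.cos(np.radians(yaw)),np.sin(np.radians(yaw)),0]);ez=np.array([0,0,1.])
    z=s*ex-c*ez;y=-(c*ex+s*ez);return R.from_matrix(np.c_[np.cross(y,z),y,z])
AX=np.array([.454,-.3565,.095]);RY=4.2
def tcp(along,yaw=RY,tilt=35,ax=None):
    r=rackR(yaw,tilt);z=r.as_matrix()[:,2];return (AX if ax is None else ax)-z*(along+.159),r
E
python3 - <<'E'
from h import *
st(); to(*tcp(.160)); d=snap('top','top1.png'); print(tcp(.16)[0])
i=cv2.convertScaleAbs(d['frame'][85:235,230:430],alpha=2);cv2.imwrite('pics/t1.png',cv2.resize(i,(800,600),interpolation=cv2.INTER_CUBIC))
E
```

```text
t 8.65 p [ 0.4566 -0.2299  0.4467] q [-0.08  0.06 -0.28  0.   -1.24  0.04] F [-0.3 -0.1 -0.3] gap 0.0484 ff 0.0
yaw y 177.88 z [-0.001 -0.    -1.   ]
shift [5.87 7.19 3.63] turn [ 4.38 -0.24 -0.77]
[ 0.27152049 -0.36990046  0.3563095 ]
```

View pics/t1.png

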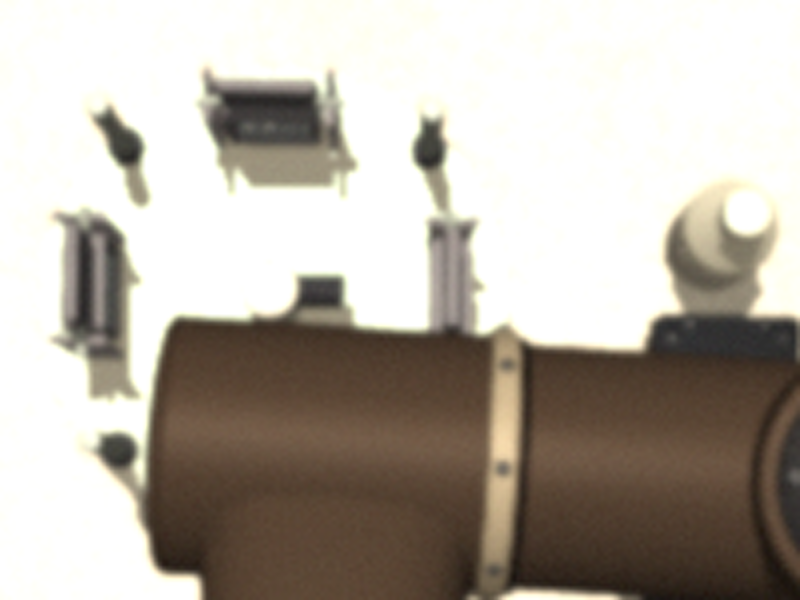

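The carousel has clicked home: the peg tops are back on the diagonals at (100,105) and (432,105), and a fixed rack now stands on the left at (90,285). I go to the pre-grasp along the lean.

Request:
move_arm --series '[{"dx": 0.73,"dy": 0.9,"dz": 0,"wx": 0,"wy": 0,"wz": 0,"hand": 0.55},{"dx": 0.73,"dy": 0.9,"dz": 0,"wx": 0,"wy": 0,"wz": 0,"hand": 0.55},{"dx": 0.73,"dy": 0.9,"dz": 0,"wx": 0,"wy": 0,"wz": 0,"hand": 0.55},{"dx": 0.73,"dy": 0.9,"dz": 0,"wx": 0,"wy": 0,"wz": 0,"hand": 0.55},{"dx": 0.73,"dy": 0.9,"dz": 0,"wx": 0,"wy": 0,"wz": 0,"hand": 0.55},{"dx": 0.73,"dy": 0.9,"dz": 0,"wx": 0,"wy": 0,"wz": 0,"hand": 0.55},{"dx": 0.73,"dy": 0.9,"dz": 0.4,"wx": 0,"wy": 0,"wz": 0,"hand": 0.55},{"dx": 0.73,"dy": 0.9,"dz": 0.4,"wx": 0,"wy": 0,"wz": 0,"hand": 0.55}]'

```text
clock: 9.5
position: [0.271, -0.3673, 0.4273]
eef_rot: [0.0, -0.695, 0.719, -0.001]
contact_force: [-0.0, -0.7, -0.8]
finger_gap: 0.0481
finger_force: 0.0
```

Request:
move_arm --series '[{"dx": 0,"dy": 0,"dz": 0,"wx": 0.88,"wy": -0.05,"wz": -0.15,"hand": 0.55},{"dx": 0,"dy": 0,"dz": 0,"wx": 0.88,"wy": -0.05,"wz": -0.15,"hand": 0.55},{"dx": 0,"dy": 0,"dz": 0,"wx": 0.88,"wy": -0.05,"wz": -0.15,"hand": 0.55},{"dx": 0,"dy": 0,"dz": 0,"wx": 0.88,"wy": -0.05,"wz": -0.15,"hand": 0.55},{"dx": 0,"dy": 0,"dz": 0,"wx": 0.86,"wy": -0.05,"wz": -0.16,"hand": 0.55},{"dx": 0,"dy": 0,"dz": 0,"wx": 0,"wy": 0,"wz": 0,"hand": 0.55}]'

```text
clock: 10.1
position: [0.2713, -0.3672, 0.4276]
eef_rot: [-0.223, 0.698, -0.649, 0.206]
contact_force: [-0.8, -1.1, 0.4]
finger_gap: 0.0478
finger_force: 0.0
```

Run:
```python
from h import *
st(); to(*tcp(.160))
d=snap('wrist','w2.png')
up=-rackR(RY,35).as_matrix()[:,2];ey=np.array([-np.sin(np.radians(RY)),np.cos(np.radians(RY)),0])
print(proj(d,[AX+.05*ey,AX-.05*ey,AX+.048*up+.031*ey,AX+.048*up-.031*ey]).round(1).tolist())
cv2.imwrite('pics/w2.png',cv2.convertScaleAbs(d['frame'],alpha=1.3))
```

```text
t 10.1 p [ 0.2713 -0.3672  0.4276] q [-0.76 -0.09 -0.33 -0.55 -0.97  1.07] F [-0.8 -1.1  0.4] gap 0.0478 ff 0.0
yaw y -175.83 z [ 0.577  0.043 -0.816]
shift [0.11 1.65 2.33] turn [-0.04  0.01 -0.  ]
[[351.6, 216.1], [354.2, 135.4], [356.9, 213.7], [359.0, 156.9]]
```

View pics/w2.png

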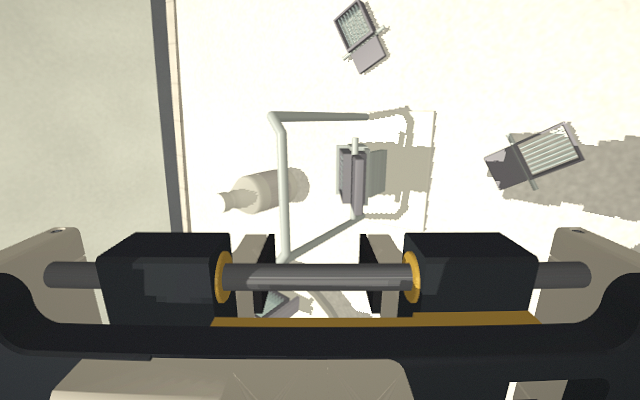

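The tab shows edge-on at (357,157)–(357,217), within 3 px of the prediction, with the axle end at (354,140). The rail at x≈283 is well to the side. I go in along the lean.

Request:
move_arm --series '[{"dx": 0.11,"dy": 0.8,"dz": 0.6,"wx": -0.04,"wy": 0,"wz": 0,"hand": 0.55},{"dx": 0,"dy": 0.85,"dz": 0.6,"wx": 0,"wy": 0,"wz": 0,"hand": 0.55},{"dx": 0,"dy": 0,"dz": 0.6,"wx": 0,"wy": 0,"wz": 0,"hand": 0.55},{"dx": 0,"dy": 0,"dz": 0.5,"wx": 0,"wy": 0,"wz": 0,"hand": 0.55},{"dx": 0,"dy": 0,"dz": 0.7,"wx": 0,"wy": 0,"wz": 0,"hand": 0.55},{"dx": 0,"dy": 0,"dz": 0.7,"wx": 0,"wy": 0,"wz": 0,"hand": 0.55},{"dx": 0,"dy": 0,"dz": 0,"wx": 0,"wy": 0,"wz": 0,"hand": 0.55}]'

```text
clock: 10.85
position: [0.2919, -0.3677, 0.3258]
eef_rot: [-0.219, 0.7, -0.649, 0.2]
contact_force: [-0.3, 0.2, 0.1]
finger_gap: 0.0483
finger_force: 0.0
```

Run:
```python
from h import *
st(); to(*tcp(.042))
d=snap('wrist');cv2.imwrite('pics/w3.png',cv2.convertScaleAbs(d['frame'],alpha=1.3))
up=-rackR(RY,35).as_matrix()[:,2];ey=np.array([-np.sin(np.radians(RY)),np.cos(np.radians(RY)),0]);ex=np.cross(ey,up)
print(proj(d,[AX+.05*ey,AX-.05*ey]+[AX+.048*up+a*ey+b*ex for a in(.031,-.031) for b in (.005,-.005)]).round(1).tolist())
```

```text
t 10.85 p [ 0.2919 -0.3677  0.3258] q [-0.75  0.04 -0.42 -0.64 -0.78  1.21] F [-0.3  0.2  0.1] gap 0.0483 ff 0.0
yaw y -175.73 z [ 0.565  0.047 -0.824]
shift [ 0.05 -0.05  3.25] turn [0.06 0.04 0.01]
[[314.8, 248.5], [314.7, 142.8], [308.5, 252.6], [321.2, 252.6], [307.9, 175.1], [321.6, 175.1]]
```

View pics/w3.png

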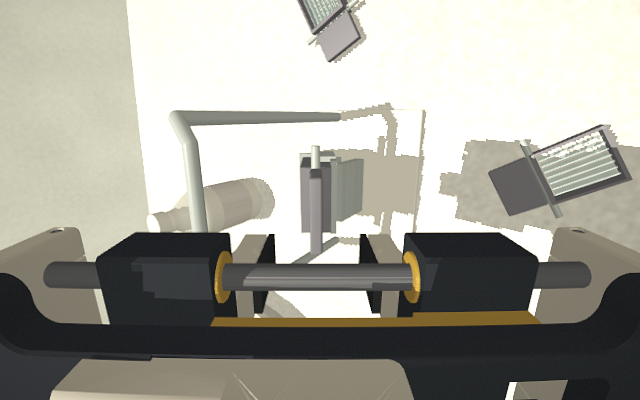

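The tab top at (310–322, 172–252) matches the prediction and sits centred between the fingers, so I advance and grip.

Request:
move_arm --series '[{"dx": 0.05,"dy": -0.05,"dz": 0.6,"wx": 0.05,"wy": 0.04,"wz": 0,"hand": 0.55},{"dx": 0,"dy": 0,"dz": 0.6,"wx": 0,"wy": 0,"wz": 0,"hand": 0.55},{"dx": 0,"dy": 0,"dz": 0.6,"wx": 0,"wy": 0,"wz": 0,"hand": 0.55},{"dx": 0,"dy": 0,"dz": 0.6,"wx": 0,"wy": 0,"wz": 0,"hand": 0.55},{"dx": 0,"dy": 0,"dz": 0.5,"wx": 0,"wy": 0,"wz": 0,"hand": 0.55},{"dx": 0,"dy": 0,"dz": 0.35,"wx": 0,"wy": 0,"wz": 0,"hand": 0.55},{"dx": 0,"dy": 0,"dz": 0,"wx": 0,"wy": 0,"wz": 0,"hand": 0.55}]'

```text
clock: 11.6
position: [0.339, -0.3661, 0.2605]
eef_rot: [-0.22, 0.698, -0.649, 0.206]
contact_force: [0.1, 0.1, -0.6]
finger_gap: 0.0483
finger_force: 0.0
```

Run:
```python
from h import *
st(); to(*tcp(.042))
```

```text
t 11.6 p [ 0.339  -0.3661  0.2605] q [-0.7   0.17 -0.43 -0.73 -0.64  1.3 ] F [ 0.1  0.1 -0.6] gap 0.0483 ff 0.0
yaw y -175.77 z [ 0.573  0.04  -0.818]
shift [-0.05  0.01  0.03] turn [-0.01 -0.02  0.  ]
```

Request:
move_arm --series '[{"dx": 0,"dy": 0,"dz": 0,"wx": 0,"wy": 0,"wz": 0,"hand": 0},{"dx": 0,"dy": 0,"dz": 0,"wx": 0,"wy": 0,"wz": 0,"hand": 0},{"dx": 0,"dy": 0,"dz": 0,"wx": 0,"wy": 0,"wz": 0,"hand": 0},{"dx": 0,"dy": 0,"dz": 0,"wx": 0,"wy": 0,"wz": 0,"hand": 0},{"dx": 0,"dy": 0,"dz": 0,"wx": 0,"wy": 0,"wz": 0,"hand": 0},{"dx": 0,"dy": 0,"dz": 0,"wx": 0,"wy": 0,"wz": 0,"hand": 0}]'

```text
clock: 12.2
position: [0.3383, -0.3662, 0.2618]
eef_rot: [-0.22, 0.698, -0.649, 0.207]
contact_force: [0.3, 0.3, -2.5]
finger_gap: 0.0095
finger_force: 30.0
```

Run:
```python
from h import *
st()
```

```text
t 12.2 p [ 0.3383 -0.3662  0.2618] q [-0.7   0.17 -0.43 -0.73 -0.64  1.3 ] F [ 0.3  0.3 -2.5] gap 0.0095 ff 30.0
yaw y -175.73 z [ 0.574  0.039 -0.818]
```

Request:
move_arm --series '[{"dx": 0,"dy": 0,"dz": -0.3,"wx": 0,"wy": 0,"wz": 0,"hand": 0},{"dx": 0,"dy": 0,"dz": -0.5,"wx": 0,"wy": 0,"wz": 0,"hand": 0},{"dx": 0,"dy": 0,"dz": -0.5,"wx": 0,"wy": 0,"wz": 0,"hand": 0},{"dx": 0,"dy": 0,"dz": -0.5,"wx": 0,"wy": 0,"wz": 0,"hand": 0}]'

```text
clock: 12.6
position: [0.312, -0.368, 0.2998]
eef_rot: [-0.22, 0.698, -0.649, 0.207]
contact_force: [0.3, 0.1, -1.6]
finger_gap: 0.0098
finger_force: 30.0
```

Request:
move_arm --series '[{"dx": 0,"dy": 0,"dz": -0.7,"wx": 0,"wy": 0,"wz": 0,"hand": 0},{"dx": 0,"dy": 0,"dz": -0.7,"wx": 0,"wy": 0,"wz": 0,"hand": 0},{"dx": 0,"dy": 0,"dz": -0.7,"wx": 0,"wy": 0,"wz": 0,"hand": 0},{"dx": 0,"dy": 0,"dz": -0.7,"wx": 0,"wy": 0,"wz": 0,"hand": 0},{"dx": 0,"dy": 0,"dz": -0.7,"wx": 0,"wy": 0,"wz": 0,"hand": 0},{"dx": 0,"dy": 0,"dz": -0.5,"wx": 0,"wy": 0,"wz": 0,"hand": 0},{"dx": 0,"dy": 0,"dz": 0,"wx": 0,"wy": 0,"wz": 0,"hand": 0}]'

```text
clock: 13.3
position: [0.2545, -0.3721, 0.3825]
eef_rot: [-0.219, 0.698, -0.649, 0.209]
contact_force: [0.8, 0.2, -1.7]
finger_gap: 0.0103
finger_force: 30.0
```

Run:
```python
from h import *
st(); SE=base(-.12,0,.137)
to(*tcp(.042,-2,0,SE+[0,0,.13]))
to([.345,-.2,.468])
```

```text
t 13.3 p [ 0.2545 -0.3721  0.3825] q [-0.82 -0.05 -0.39 -0.6  -0.91  1.19] F [ 0.8  0.2 -1.7] gap 0.0103 ff 30.0
yaw y -175.64 z [ 0.576  0.035 -0.816]
shift [-15.23 -10.54   3.14] turn [-4.41  0.19  0.75]
shift [-6.58 -5.35 -0.46] turn None
```

Request:
move_arm --series '[{"dx": 0,"dy": -0.55,"dz": -0.78,"wx": 0,"wy": 0,"wz": 0,"hand": 0},{"dx": 0,"dy": -0.55,"dz": -0.78,"wx": 0,"wy": 0,"wz": 0,"hand": 0},{"dx": 0,"dy": -0.55,"dz": -0.78,"wx": 0,"wy": 0,"wz": 0,"hand": 0},{"dx": 0,"dy": -0.55,"dz": -0.78,"wx": 0,"wy": 0,"wz": 0,"hand": 0},{"dx": 0,"dy": -0.55,"dz": -0.78,"wx": 0,"wy": 0,"wz": 0,"hand": 0}]'

```text
clock: 13.8
position: [0.2554, -0.3712, 0.4999]
eef_rot: [-0.22, 0.698, -0.649, 0.206]
contact_force: [-1.3, 1.2, -1.3]
finger_gap: 0.0099
finger_force: 30.0
```

Request:
move_arm --series '[{"dx": 0,"dy": 0,"dz": 0,"wx": -0.73,"wy": 0.03,"wz": 0.13,"hand": 0},{"dx": 0,"dy": 0,"dz": 0,"wx": -0.74,"wy": 0.03,"wz": 0.13,"hand": 0},{"dx": 0,"dy": 0,"dz": 0,"wx": -0.74,"wy": 0.03,"wz": 0.13,"hand": 0},{"dx": 0,"dy": 0,"dz": 0,"wx": -0.74,"wy": 0.03,"wz": 0.12,"hand": 0},{"dx": 0,"dy": 0,"dz": 0,"wx": -0.73,"wy": 0.03,"wz": 0.12,"hand": 0},{"dx": 0,"dy": 0,"dz": 0,"wx": -0.73,"wy": 0.03,"wz": 0.12,"hand": 0},{"dx": 0,"dy": 0,"dz": 0,"wx": 0,"wy": 0,"wz": 0,"hand": 0}]'

```text
clock: 14.5
position: [0.2564, -0.3711, 0.4982]
eef_rot: [-0.0, -0.696, 0.718, 0.005]
contact_force: [0.8, 1.0, -3.3]
finger_gap: 0.0098
finger_force: 30.0
```

Run:
```python
from h import *
st(); SE=base(-.12,0,.137)
to(*tcp(.042,-2,0,SE+[0,0,.165]))
```

```text
t 14.5 p [ 0.2564 -0.3711  0.4982] q [-0.53 -0.07 -0.29 -0.   -1.36  0.5 ] F [ 0.8  1.  -3.3] gap 0.0098 ff 30.0
yaw y 178.16 z [-0.007  0.006 -1.   ]
shift [-16.21  -8.71  -0.16] turn [0.05 0.04 0.02]
```

Request:
move_arm --series '[{"dx": -0.7,"dy": -0.9,"dz": 0,"wx": 0.05,"wy": 0.04,"wz": 0.02,"hand": 0},{"dx": -0.8,"dy": -0.9,"dz": 0,"wx": 0,"wy": 0,"wz": 0,"hand": 0},{"dx": -0.8,"dy": -0.9,"dz": 0,"wx": 0,"wy": 0,"wz": 0,"hand": 0},{"dx": -0.8,"dy": -0.9,"dz": 0,"wx": 0,"wy": 0,"wz": 0,"hand": 0},{"dx": -0.8,"dy": -0.9,"dz": 0,"wx": 0,"wy": 0,"wz": 0,"hand": 0},{"dx": -0.8,"dy": -0.9,"dz": 0,"wx": 0,"wy": 0,"wz": 0,"hand": 0},{"dx": -0.8,"dy": -0.9,"dz": 0,"wx": 0,"wy": 0,"wz": 0,"hand": 0},{"dx": -0.8,"dy": -0.9,"dz": 0,"wx": 0,"wy": 0,"wz": 0,"hand": 0}]'

```text
clock: 15.3
position: [0.4417, -0.2194, 0.5]
eef_rot: [0.003, -0.694, 0.72, -0.002]
contact_force: [-0.8, -0.9, -2.1]
finger_gap: 0.0098
finger_force: 30.0
```

Request:
move_arm --series '[{"dx": -0.9,"dy": -0.9,"dz": 0,"wx": 0,"wy": 0,"wz": 0,"hand": 0},{"dx": -0.9,"dy": -0.4,"dz": 0,"wx": 0,"wy": 0,"wz": 0,"hand": 0},{"dx": -0.9,"dy": 0,"dz": 0,"wx": 0,"wy": 0,"wz": 0,"hand": 0},{"dx": -0.9,"dy": 0,"dz": 0,"wx": 0,"wy": 0,"wz": 0,"hand": 0},{"dx": -0.9,"dy": 0,"dz": 0,"wx": 0,"wy": 0,"wz": 0,"hand": 0},{"dx": -0.9,"dy": 0,"dz": 0,"wx": 0,"wy": 0,"wz": 0,"hand": 0},{"dx": -0.9,"dy": 0,"dz": 0,"wx": 0,"wy": 0,"wz": 0,"hand": 0},{"dx": -0.9,"dy": 0,"dz": 0,"wx": 0,"wy": 0,"wz": 0,"hand": 0}]'

```text
clock: 16.1
position: [0.4798, -0.0407, 0.4998]
eef_rot: [0.003, -0.694, 0.72, -0.001]
contact_force: [0.8, 0.2, -2.5]
finger_gap: 0.0095
finger_force: 30.0
```

Request:
move_arm --series '[{"dx": -0.9,"dy": 0,"dz": 0,"wx": 0,"wy": 0,"wz": 0,"hand": 0},{"dx": -0.9,"dy": 0,"dz": 0,"wx": 0,"wy": 0,"wz": 0,"hand": 0},{"dx": -0.9,"dy": 0,"dz": 0,"wx": 0,"wy": 0,"wz": 0,"hand": 0},{"dx": 0,"dy": 0,"dz": 0,"wx": 0,"wy": 0,"wz": 0,"hand": 0}]'

```text
clock: 16.5
position: [0.4825, 0.0277, 0.4996]
eef_rot: [0.003, -0.695, 0.719, -0.001]
contact_force: [0.2, -0.8, -2.0]
finger_gap: 0.0099
finger_force: 30.0
```

Run:
```python
from h import *
st(); SE=base(-.12,0,.137)
to(*tcp(.042,-2,0,SE+[0,0,.165]))
d=snap('wrist');i1=cv2.convertScaleAbs(d['frame'],alpha=1.3)
s=snap('side');i2=cv2.resize(cv2.convertScaleAbs(s['frame'][60:290,190:420],alpha=1.3),(600,600),interpolation=cv2.INTER_CUBIC)
cv2.imwrite('pics/s3.png',i2);cv2.imwrite('pics/w4.png',i1)
```

```text
t 16.5 p [0.4825 0.0277 0.4996] q [ 0.47 -0.02 -0.24  0.   -1.35 -0.5 ] F [ 0.2 -0.8 -2. ] gap 0.0099 ff 30.0
yaw y 178.05 z [ 0.006  0.003 -1.   ]
shift [ 0.03 -0.19 -0.14] turn [-0.04  0.02  0.01]
```

View pics/s3.png

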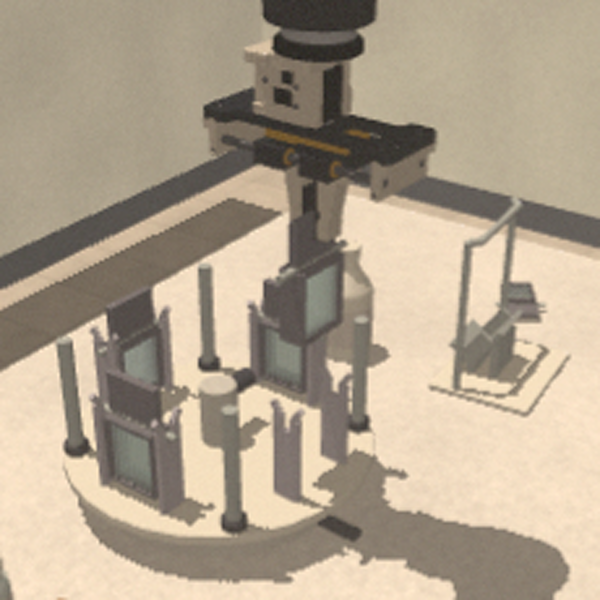

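The rack hangs upright over the front cradle, whose plate tops are at about (285,405) and (335,378) in the crop. I check the alignment numerically while correcting.

Request:
move_arm --series '[{"dx": 0.03,"dy": -0.19,"dz": 0.4,"wx": -0.04,"wy": 0.02,"wz": 0.01,"hand": 0},{"dx": 0,"dy": 0,"dz": 0.7,"wx": 0,"wy": 0,"wz": 0,"hand": 0},{"dx": 0,"dy": 0,"dz": 0.7,"wx": 0,"wy": 0,"wz": 0,"hand": 0},{"dx": 0,"dy": 0,"dz": 0.7,"wx": 0,"wy": 0,"wz": 0,"hand": 0},{"dx": 0,"dy": 0,"dz": 0,"wx": 0,"wy": 0,"wz": 0,"hand": 0}]'

```text
clock: 17.1
position: [0.4864, 0.0237, 0.4344]
eef_rot: [-0.004, -0.693, 0.721, 0.0]
contact_force: [-0.6, -0.1, -2.2]
finger_gap: 0.0098
finger_force: 30.0
```

Run:
```python
from h import *
st(); SE=base(-.12,0,.137)
to(*tcp(.042,-2,0,SE+[0,0,.03])); to(*tcp(.042,-2,0,SE))
s=snap('side'); cr=lambda p:((p-[190,60])*600/230).round(0).tolist()
print('plate tops',cr(proj(s,[base(-.12+b,a,.161) for a in(.04,-.04) for b in (.014,-.014)])))
print('pointer foot/peg2',cr(proj(s,[base(-.106,.106,.185)])))
```

```text
t 17.1 p [0.4864 0.0237 0.4344] q [ 0.45  0.03 -0.34  0.   -1.21 -0.49] F [-0.6 -0.1 -2.2] gap 0.0098 ff 30.0
yaw y 177.75 z [-0.006 -0.005 -1.   ]
shift [-0.14 -0.04  2.66] turn [ 0.04 -0.04 -0.03]
shift [-0.15 -0.04  3.86] turn [ 0.04 -0.04 -0.03]
plate tops [[274.0, 400.0], [298.0, 409.0], [323.0, 365.0], [346.0, 374.0]]
pointer foot/peg2 [[229.0, 409.0]]
```

Request:
move_arm --series '[{"dx": -0.12,"dy": -0.03,"dz": 0.6,"wx": 0.02,"wy": -0.02,"wz": 0,"hand": 0},{"dx": 0,"dy": 0,"dz": 0.6,"wx": 0,"wy": 0,"wz": 0,"hand": 0},{"dx": 0,"dy": 0,"dz": 0.6,"wx": 0,"wy": 0,"wz": 0,"hand": 0},{"dx": 0,"dy": 0,"dz": 0.5,"wx": 0,"wy": 0,"wz": 0,"hand": 0},{"dx": 0,"dy": 0,"dz": 0.3,"wx": 0,"wy": 0,"wz": 0,"hand": 0},{"dx": 0,"dy": 0,"dz": 0,"wx": 0,"wy": 0,"wz": 0,"hand": 0},{"dx": 0,"dy": 0,"dz": 0,"wx": 0,"wy": 0,"wz": 0,"hand": 0}]'

```text
clock: 17.85
position: [0.4882, 0.0274, 0.373]
eef_rot: [0.0, -0.694, 0.72, -0.001]
contact_force: [-0.3, 0.1, -1.7]
finger_gap: 0.0096
finger_force: 30.0
```

Run:
```python
from h import *
st(); SE=base(-.12,0,.137)
to(*tcp(.042,-2,0,SE))
```

```text
t 17.85 p [0.4882 0.0274 0.373 ] q [ 0.46  0.07 -0.44  0.   -1.06 -0.5 ] F [-0.3  0.1 -1.7] gap 0.0096 ff 30.0
yaw y 177.84 z [ 0.002 -0.001 -1.   ]
shift [0.02 0.05 1.4 ] turn [-0.02 -0.01 -0.02]
```

Request:
move_arm --series '[{"dx": 0,"dy": 0.05,"dz": 0.15,"wx": 0,"wy": 0,"wz": 0,"hand": 0},{"dx": 0,"dy": 0,"dz": 0.15,"wx": 0,"wy": 0,"wz": 0,"hand": 0},{"dx": 0,"dy": 0,"dz": 0.15,"wx": 0,"wy": 0,"wz": 0,"hand": 0},{"dx": 0,"dy": 0,"dz": 0.15,"wx": 0,"wy": 0,"wz": 0,"hand": 0},{"dx": 0,"dy": 0,"dz": 0.15,"wx": 0,"wy": 0,"wz": 0,"hand": 0},{"dx": 0,"dy": 0,"dz": 0.15,"wx": 0,"wy": 0,"wz": 0,"hand": 0},{"dx": 0,"dy": 0,"dz": 0,"wx": 0,"wy": 0,"wz": 0,"hand": 0}]'

```text
clock: 18.55
position: [0.4865, 0.0274, 0.3493]
eef_rot: [-0.0, -0.694, 0.72, -0.001]
contact_force: [0.0, -0.6, -2.9]
finger_gap: 0.01
finger_force: 30.0
```

Run:
```python
from h import *
st(); SE=base(-.12,0,.137)
to(*tcp(.042,-2,0,SE))
```

```text
t 18.55 p [0.4865 0.0274 0.3493] q [ 0.46  0.09 -0.47  0.   -1.   -0.5 ] F [ 0.  -0.6 -2.9] gap 0.01 ff 30.0
yaw y 177.83 z [ 0.    -0.002 -1.   ]
shift [ 0.02 -0.02  0.45] turn [-0.   -0.01 -0.02]
```

Request:
move_arm --series '[{"dx": 0,"dy": 0,"dz": 0.1,"wx": 0,"wy": 0,"wz": 0,"hand": 0},{"dx": 0,"dy": 0,"dz": 0.1,"wx": 0,"wy": 0,"wz": 0,"hand": 0},{"dx": 0,"dy": 0,"dz": 0.08,"wx": 0,"wy": 0,"wz": 0,"hand": 0},{"dx": 0,"dy": 0,"dz": 0,"wx": 0,"wy": 0,"wz": 0,"hand": 0}]'

```text
clock: 18.95
position: [0.4867, 0.0274, 0.3427]
eef_rot: [-0.0, -0.694, 0.72, -0.001]
contact_force: [0.5, -0.1, -2.3]
finger_gap: 0.0095
finger_force: 30.0
```

Request:
move_arm --series '[{"dx": 0,"dy": 0,"dz": 0.06,"wx": 0,"wy": 0,"wz": 0,"hand": 0},{"dx": 0,"dy": 0,"dz": 0.04,"wx": 0,"wy": 0,"wz": 0,"hand": 0},{"dx": 0,"dy": 0,"dz": 0,"wx": 0,"wy": 0,"wz": 0,"hand": 0}]'

```text
clock: 19.25
position: [0.4867, 0.0274, 0.3403]
eef_rot: [-0.0, -0.694, 0.72, -0.001]
contact_force: [0.0, -0.2, -1.4]
finger_gap: 0.0097
finger_force: 30.0
```

Expected bottom is a TCP height near 0.338; I creep until the force changes.

Request:
move_arm --series '[{"dx": 0,"dy": 0,"dz": 0.04,"wx": 0,"wy": 0,"wz": 0,"hand": 0},{"dx": 0,"dy": 0,"dz": 0.04,"wx": 0,"wy": 0,"wz": 0,"hand": 0},{"dx": 0,"dy": 0,"dz": 0,"wx": 0,"wy": 0,"wz": 0,"hand": 0}]'

```text
clock: 19.55
position: [0.4868, 0.0274, 0.3392]
eef_rot: [0.0, -0.694, 0.72, -0.001]
contact_force: [-2.7, -0.1, 4.9]
finger_gap: 0.0101
finger_force: 30.0
```

Request:
move_arm --series '[{"dx": 0,"dy": 0,"dz": 0.04,"wx": 0,"wy": 0,"wz": 0,"hand": 0},{"dx": 0,"dy": 0,"dz": 0,"wx": 0,"wy": 0,"wz": 0,"hand": 0}]'

```text
clock: 19.75
position: [0.4868, 0.0273, 0.339]
eef_rot: [0.0, -0.694, 0.72, -0.001]
contact_force: [-6.2, 1.9, 12.1]
finger_gap: 0.0098
finger_force: 30.0
```

Request:
move_arm --series '[{"dx": 0,"dy": 0.02,"dz": -0.04,"wx": 0,"wy": 0,"wz": 0,"hand": 0},{"dx": 0,"dy": 0,"dz": 0,"wx": 0,"wy": 0,"wz": 0,"hand": 0}]'

```text
clock: 19.95
position: [0.4865, 0.0275, 0.3392]
eef_rot: [0.001, -0.694, 0.72, -0.001]
contact_force: [-2.3, 0.7, 5.2]
finger_gap: 0.0095
finger_force: 30.0
```

Request:
move_arm --series '[{"dx": 0,"dy": 0,"dz": 0,"wx": 0,"wy": 0,"wz": 0,"hand": 0.2},{"dx": 0,"dy": 0,"dz": 0,"wx": 0,"wy": 0,"wz": 0,"hand": 0.4},{"dx": 0,"dy": 0,"dz": 0,"wx": 0,"wy": 0,"wz": 0,"hand": 0.55},{"dx": 0,"dy": 0,"dz": 0,"wx": 0,"wy": 0,"wz": 0,"hand": 0.55},{"dx": 0,"dy": 0,"dz": 0,"wx": 0,"wy": 0,"wz": 0,"hand": 0.55}]'

```text
clock: 20.45
position: [0.4862, 0.0274, 0.3383]
eef_rot: [-0.0, -0.694, 0.72, -0.001]
contact_force: [0.4, -0.3, 0.1]
finger_gap: 0.0437
finger_force: 0.0
```

Run:
```python
from h import *
st(); d=snap('wrist'); cv2.imwrite('pics/w5.png',d['frame'])
```

```text
t 20.45 p [0.4862 0.0274 0.3383] q [ 0.46  0.1  -0.49  0.   -0.98 -0.5 ] F [ 0.4 -0.3  0.1] gap 0.0437 ff 0.0
yaw y 177.84 z [ 0.001 -0.001 -1.   ]
```

Request:
move_arm --series '[{"dx": 0,"dy": 0,"dz": -0.4,"wx": 0,"wy": 0,"wz": 0,"hand": 0.5},{"dx": 0,"dy": 0,"dz": -0.7,"wx": 0,"wy": 0,"wz": 0,"hand": 0.5},{"dx": 0,"dy": 0,"dz": -0.9,"wx": 0,"wy": 0,"wz": 0,"hand": 0.5},{"dx": 0,"dy": 0,"dz": -0.9,"wx": 0,"wy": 0,"wz": 0,"hand": 0.5},{"dx": 0,"dy": 0,"dz": -0.9,"wx": 0,"wy": 0,"wz": 0,"hand": 0.5},{"dx": 0,"dy": 0,"dz": -0.7,"wx": 0,"wy": 0,"wz": 0,"hand": 0},{"dx": -0.9,"dy": -0.1,"dz": 0,"wx": 0,"wy": 0,"wz": 0,"hand": 0},{"dx": -0.9,"dy": -0.1,"dz": 0,"wx": 0,"wy": 0,"wz": 0,"hand": 0}]'

```text
clock: 21.3
position: [0.4927, 0.0724, 0.4527]
eef_rot: [0.001, -0.693, 0.721, -0.001]
contact_force: [0.6, -1.2, -0.1]
finger_gap: 0.0252
finger_force: 0.0
```

Request:
move_arm --series '[{"dx": -0.9,"dy": -0.1,"dz": 0,"wx": 0,"wy": 0,"wz": 0,"hand": 0},{"dx": -0.9,"dy": -0.1,"dz": 0,"wx": 0,"wy": 0,"wz": 0,"hand": 0},{"dx": -0.9,"dy": -0.1,"dz": 0,"wx": 0,"wy": 0,"wz": 0,"hand": 0},{"dx": -0.9,"dy": -0.1,"dz": 0,"wx": 0,"wy": 0,"wz": 0,"hand": 0},{"dx": 0,"dy": 0,"dz": 0,"wx": 0,"wy": 0,"wz": 0,"hand": 0}]'

```text
clock: 21.8
position: [0.5065, 0.1638, 0.4513]
eef_rot: [0.0, -0.694, 0.72, -0.001]
contact_force: [-0.8, -0.2, -0.3]
finger_gap: 0.0004
finger_force: 0.0
```

Run:
```python
from h import *
st(); to(base(-.106,.138,.333),down(178))
for n in('top','side'):
    d=snap(n,n+'5.png'); a=cv2.imread(f'pics/{n}0.png',0); b=cv2.cvtColor(d['frame'],cv2.COLOR_BGR2GRAY)
    q=proj(d,[base(-.12+i,j,k) for i in(-.02,.02) for j in(-.055,.055) for k in(.1,.19)]); x0,y0=q.min(0).astype(int);x1,y1=q.max(0).astype(int)
    T=b[y0:y1,x0:x1]; S=a[y0-6:y1+6,x0-6:x1+6]; r=cv2.matchTemplate(S,T,cv2.TM_CCOEFF_NORMED); print(n,(x0,y0,x1,y1),cv2.minMaxLoc(r)[1::2],r[6,6])
    # control: back rack, never moved in appearance
```

```text
t 21.8 p [0.5065 0.1638 0.4513] q [ 0.68  0.09 -0.23  0.   -1.25 -0.72] F [-0.8 -0.2 -0.3] gap 0.0004 ff 0.0
yaw y 177.94 z [ 0.002 -0.001 -1.   ]
shift [-0.02  0.03  4.73] turn [-0.01 -0.01 -0.01]
top (np.int64(271), np.int64(192), np.int64(317), np.int64(209)) (0.9714334607124329, (6, 6)) 0.97143346
side (np.int64(289), np.int64(187), np.int64(328), np.int64(240)) (0.9565447568893433, (6, 6)) 0.95654476
```

The loaded rack matches the initially seated front rack in both views with zero pixel offset (0.97 and 0.96), so it is fully down. Second click now.

Request:
move_arm --series '[{"dx": 0,"dy": 0,"dz": 0.94,"wx": 0,"wy": 0,"wz": 0,"hand": 0},{"dx": 0,"dy": 0,"dz": 0.94,"wx": 0,"wy": 0,"wz": 0,"hand": 0},{"dx": 0,"dy": 0,"dz": 0.94,"wx": 0,"wy": 0,"wz": 0,"hand": 0},{"dx": 0,"dy": 0,"dz": 0.94,"wx": 0,"wy": 0,"wz": 0,"hand": 0},{"dx": 0,"dy": 0,"dz": 0.94,"wx": 0,"wy": 0,"wz": 0,"hand": 0},{"dx": 0.25,"dy": 0,"dz": 0,"wx": 0,"wy": 0,"wz": 0,"hand": 0},{"dx": 0.2,"dy": 0,"dz": 0,"wx": 0,"wy": 0,"wz": 0,"hand": 0},{"dx": 0.15,"dy": 0.05,"dz": 0,"wx": 0,"wy": 0,"wz": 0,"hand": 0}]'

```text
clock: 22.7
position: [0.503, 0.147, 0.3332]
eef_rot: [0.0, -0.693, 0.721, 0.001]
contact_force: [-14.2, 16.8, -4.8]
finger_gap: 0.0006
finger_force: 10.0
```

Request:
move_arm --series '[{"dx": 0.16,"dy": 0.13,"dz": 0,"wx": 0,"wy": 0,"wz": 0,"hand": 0},{"dx": 0.16,"dy": 0.14,"dz": 0,"wx": 0,"wy": 0,"wz": 0,"hand": 0},{"dx": 0.25,"dy": 0.2,"dz": 0,"wx": 0,"wy": 0,"wz": 0,"hand": 0},{"dx": 0.3,"dy": 0.23,"dz": 0,"wx": 0,"wy": 0,"wz": 0,"hand": 0}]'

```text
clock: 23.1
position: [0.4845, 0.1266, 0.3333]
eef_rot: [0.001, -0.693, 0.721, 0.002]
contact_force: [-8.8, 13.7, -6.7]
finger_gap: 0.0005
finger_force: 7.0
```

Run:
```python
from h import *
st(); o,q,r=pose(); print(BM.T@(q-C))
```

```text
t 23.1 p [0.4845 0.1266 0.3333] q [ 0.65  0.13 -0.47 -0.   -0.97 -0.68] F [-8.8 13.7 -6.7] gap 0.0005 ff 7.0
yaw y 177.77 z [-0.001  0.003 -1.   ]
[-0.1260755   0.09957771  0.33332215]
```

At φ≈-33°, the same point as in the first push; continuing the arc.

Request:
move_arm --series '[{"dx": 0.35,"dy": 0.23,"dz": 0,"wx": 0,"wy": 0,"wz": 0,"hand": 0},{"dx": 0.38,"dy": 0.18,"dz": 0,"wx": 0,"wy": 0,"wz": 0,"hand": 0},{"dx": 0.38,"dy": 0.18,"dz": 0,"wx": 0,"wy": 0,"wz": 0,"hand": 0},{"dx": 0.4,"dy": 0.12,"dz": 0,"wx": 0,"wy": 0,"wz": 0,"hand": 0}]'

```text
clock: 23.5
position: [0.4652, 0.0889, 0.3339]
eef_rot: [0.001, -0.693, 0.721, 0.001]
contact_force: [-11.8, 11.9, -1.6]
finger_gap: 0.0003
finger_force: 6.7
```

Request:
move_arm --series '[{"dx": 0.4,"dy": 0.12,"dz": 0,"wx": 0,"wy": 0,"wz": 0,"hand": 0},{"dx": 0.41,"dy": 0.06,"dz": 0,"wx": 0,"wy": 0,"wz": 0,"hand": 0},{"dx": 0.41,"dy": 0.06,"dz": 0,"wx": 0,"wy": 0,"wz": 0,"hand": 0},{"dx": 0.42,"dy": 0.01,"dz": 0,"wx": 0,"wy": 0,"wz": 0,"hand": 0}]'

```text
clock: 23.9
position: [0.4577, 0.047, 0.3343]
eef_rot: [-0.0, -0.693, 0.721, 0.0]
contact_force: [-4.0, 1.5, -1.0]
finger_gap: 0.0002
finger_force: 1.8
```

Request:
move_arm --series '[{"dx": 0.42,"dy": 0.01,"dz": 0,"wx": 0,"wy": 0,"wz": 0,"hand": 0},{"dx": 0.42,"dy": -0.05,"dz": 0,"wx": 0,"wy": 0,"wz": 0,"hand": 0},{"dx": 0.42,"dy": -0.05,"dz": 0,"wx": 0,"wy": 0,"wz": 0,"hand": 0},{"dx": 0.4,"dy": -0.11,"dz": 0,"wx": 0,"wy": 0,"wz": 0,"hand": 0},{"dx": 0.4,"dy": -0.11,"dz": 0,"wx": 0,"wy": 0,"wz": 0,"hand": 0},{"dx": 0,"dy": 0,"dz": 0,"wx": 0,"wy": 0,"wz": 0,"hand": 0}]'

```text
clock: 24.5
position: [0.4655, -0.0055, 0.3337]
eef_rot: [-0.0, -0.693, 0.721, -0.002]
contact_force: [0.6, -3.1, 1.3]
finger_gap: 0.0003
finger_force: 1.6
```

Request:
move_arm --series '[{"dx": 0,"dy": 0,"dz": -0.9,"wx": 0,"wy": 0,"wz": 0,"hand": 0},{"dx": 0,"dy": 0,"dz": -0.9,"wx": 0,"wy": 0,"wz": 0,"hand": 0},{"dx": 0,"dy": 0,"dz": -0.9,"wx": 0,"wy": 0,"wz": 0,"hand": 0},{"dx": 0,"dy": 0,"dz": -0.9,"wx": 0,"wy": 0,"wz": 0,"hand": 0},{"dx": 0,"dy": 0,"dz": -0.9,"wx": 0,"wy": 0,"wz": 0,"hand": 0},{"dx": -0.9,"dy": 0,"dz": 0,"wx": 0,"wy": 0,"wz": 0,"hand": 0},{"dx": -0.9,"dy": 0,"dz": 0,"wx": 0,"wy": 0,"wz": 0,"hand": 0},{"dx": -0.9,"dy": 0,"dz": 0,"wx": 0,"wy": 0,"wz": 0,"hand": 0}]'

```text
clock: 25.3
position: [0.4676, 0.0641, 0.4461]
eef_rot: [0.0, -0.693, 0.721, -0.001]
contact_force: [-0.2, -0.2, -0.5]
finger_gap: 0.0004
finger_force: 0.0
```

Request:
move_arm --series '[{"dx": -0.9,"dy": 0,"dz": 0,"wx": 0,"wy": 0,"wz": 0,"hand": 0},{"dx": -0.9,"dy": 0,"dz": 0,"wx": 0,"wy": 0,"wz": 0,"hand": 0},{"dx": -0.9,"dy": 0,"dz": 0,"wx": 0,"wy": 0,"wz": 0,"hand": 0},{"dx": -0.9,"dy": 0,"dz": 0,"wx": 0,"wy": 0,"wz": 0,"hand": 0},{"dx": -0.9,"dy": -0.1,"dz": 0,"wx": 0,"wy": 0,"wz": 0,"hand": 0},{"dx": -0.5,"dy": -0.2,"dz": 0,"wx": 0,"wy": 0,"wz": 0,"hand": 0},{"dx": 0,"dy": 0,"dz": 0,"wx": 0,"wy": 0,"wz": 0,"hand": 0}]'

```text
clock: 26.0
position: [0.4805, 0.1895, 0.4453]
eef_rot: [-0.0, -0.694, 0.72, -0.001]
contact_force: [-1.0, 0.5, -0.5]
finger_gap: 0.0005
finger_force: 0.0
```

Run:
```python
from h import *
st()
def cmp(n,c,ref):
    d=snap(n,n+'6.png'); a=cv2.imread(f'pics/{ref}',0); b=cv2.cvtColor(d['frame'],cv2.COLOR_BGR2GRAY)
    for nm,(X,Y,hx,hy,z0) in c.items():
        q=proj(d,[base(X+i,Y+j,k) for i in(-hx,hx) for j in(-hy,hy) for k in(z0,.19)]); x0,y0=q.min(0).astype(int);x1,y1=q.max(0).astype(int)
        r=cv2.matchTemplate(a[y0-6:y1+6,x0-6:x1+6],b[y0:y1,x0:x1],cv2.TM_CCOEFF_NORMED); print(n,nm,cv2.minMaxLoc(r)[1::2],round(float(r[6,6]),3))
c={'right':(0,-.12,.055,.02,.1),'front':(-.12,0,.02,.055,.1),'left':(0,.12,.055,.02,.1),'peg back R':(.106,-.106,.012,.012,.16),'peg front R':(-.106,-.106,.012,.012,.16)}
cmp('top',c,'top0.png');cmp('side',c,'side0.png')
```

```text
t 26.0 p [0.4805 0.1895 0.4453] q [ 0.76  0.07 -0.27  0.   -1.23 -0.79] F [-1.   0.5 -0.5] gap 0.0005 ff 0.0
yaw y 177.91 z [ 0.001 -0.002 -1.   ]
top right (0.9815228581428528, (6, 6)) 0.982
top front (0.9961513876914978, (6, 6)) 0.996
top left (0.4536314606666565, (7, 6)) 0.431
top peg back R (0.981502890586853, (6, 7)) 0.976
top peg front R (0.9862180948257446, (6, 6)) 0.986
side right (0.011181820183992386, (6, 6)) 0.011
side front (0.9821789264678955, (6, 6)) 0.982
side left (0.7636014223098755, (6, 6)) 0.764
side peg back R (0.15268781781196594, (4, 12)) -0.212
side peg front R (0.9914110898971558, (6, 6)) 0.991
```

Request:
move_arm --series '[{"dx": 0,"dy": 0,"dz": -0.3,"wx": 0,"wy": 0,"wz": 0,"hand": 0},{"dx": 0,"dy": 0,"dz": 0,"wx": 0,"wy": 0,"wz": 0,"hand": 0},{"dx": 0,"dy": 0,"dz": 0,"wx": 0,"wy": 0,"wz": 0,"hand": 0},{"dx": 0,"dy": 0,"dz": 0,"wx": 0,"wy": 0,"wz": 0,"hand": 0},{"dx": 0,"dy": 0,"dz": 0,"wx": 0,"wy": 0,"wz": 0,"hand": 0},{"dx": 0,"dy": 0,"dz": 0,"wx": 0,"wy": 0,"wz": 0,"hand": 0}]'

```text
clock: 26.7
position: [0.4795, 0.1883, 0.4532]
eef_rot: [0.0, -0.694, 0.72, -0.001]
contact_force: [-0.0, -0.5, 0.1]
finger_gap: 0.0005
finger_force: 0.0
```

Run:
```python
from h import *
d=snap('top','top7.png'); b=np.float32(cv2.cvtColor(d['frame'],cv2.COLOR_BGR2GRAY))
for ref in('top0','top6'):
    a=np.float32(cv2.imread(f'pics/{ref}.png',0))
    for nm,(X,Y) in {'right':(0,-.12),'front':(-.12,0),'back':(.12,0)}.items():
        x,y=proj(d,[base(X,Y,.16)])[0].astype(int); s=np.s_[y-20:y+20,x-20:x+20]
        print(ref,nm,np.round(cv2.phaseCorrelate(a[s],b[s],cv2.createHanningWindow((40,40),cv2.CV_32F)),2))  if 0 else print(ref,nm,cv2.phaseCorrelate(np.ascontiguousarray(a[s]),np.ascontiguousarray(b[s]),cv2.createHanningWindow((40,40),cv2.CV_32F)))
```

```text
top0 right ((-0.3408718502932757, -0.17244778513036252), 0.9623679643869401)
top0 front ((0.44759103123109867, 0.05716758348997786), 1.0244780293107032)
top0 back ((-0.35552301522623253, 0.29862985241744866), 0.9930221378803253)
top6 right ((0.13245439144678883, 0.09568841026316122), 0.9005718472599983)
top6 front ((-0.03940108849867485, -0.09177388498906325), 0.9466190671920777)
top6 back ((-0.08911199091419775, -0.04636732329465687), 0.9554260861873627)
```

```bash
python3 -c "
from h import *
print(job.finish_job())"
```

```text
the job is handed in; nothing more can be done
None
```

The job is handed in: the loaded rack sits upright and fully down in its cradle in front of the air nozzle, the carousel is at rest on its second click to within about 0.5°, and I did not go near the jar, bottle or carton.

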